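Shift the coil winder into third gear

TASK

The gear lever of the bench coil winder stands somewhere in the left-hand lane of its H-shaped gate: with closed fingers, pushing only from outside on its ball knob and never pinching or straddling it, bring it level with the cross slot, push it across to the right-hand lane, then forward (away from the robot) until it is fully home in the third-gear slot, front right, marked with three dots. Do not let it go into the fourth-gear slot (rear right) on the way. Leave the bobbin, spool, jar and screwdriver where they are, and finish clear of the lever.

Things in the scene. Friction and masses are not known exactly. Their poses are not given: they have to be found in the camera images.
- winder: Bench coil winder, fixed: grey gearbox 250 (x) by 220 (y) by 110 mm high; motor on its right to y -195 mm, spindle and tailstock on its left to y +270 mm, none higher than the gearbox. Origin: centre of the gearbox's underside, on the table. Its x axis is 'forward' (away from the robot), y left, z up; yawed up to 0.25 rad.
- knob (a point): Centre of the lever's black ball knob, diameter 44 mm, on a straight 11 mm stem that pivots at the winder's origin: ball centre 195 mm from the pivot, so 183 to 195 mm above the table. Moves up to 47 mm to each side of upright. The lever cannot be lifted; it stays where it is left (no spring); moving it takes about 2 N at the knob.
- slot3_mouth (a point): Point at plate-top height in the end of the third-gear slot (front right): x +27, y -27, z +117 mm in the winder's frame; the stem stands here when the lever is home.
- gate_centre (a point): Centre of the 120 by 120 mm aluminium gate plate's top, 117 mm above the winder's origin; axes as the winder's. H cut-out: lanes along x at y +27 mm (left) and -27 mm (right), each 69 mm long, joined by a cross slot along y at x = 0; slots 15 mm wide, the stem (11 mm) cannot leave them. Dots by the slots: 1 front left, 2 rear left, 3 front right, 4 rear right.
- lever_across (a joint): Sideways lean of the lever in rad, about the winder's x axis: + is to the right (-y), 0 upright, end stops -0.245 and +0.245; about -0.235 in the left lane, +0.235 in the right lane (play about 0.018). Starts in the left lane. Knob's y in the winder's frame: -195 mm x cos(fore) x sin(across).
- lever_fore (a joint): Fore-and-aft lean of the lever in rad, about its own y axis: + is forward (+x, away from the robot), 0 upright (in the cross slot, play 0.018 either way), end stops -0.245 and +0.245 (fully home in a slot). Starts anywhere from -0.24 to +0.24. Knob's x in the winder's frame: 195 mm x sin(fore).
- bobbin: Bystander: empty white plastic bobbin, diameter 38, height 26 mm, standing loose on the gearbox top (110 mm) towards its forward left corner. Origin: centre of its underside.
- spool: Bystander: full spool of copper wire with black flanges, diameter 72, height 60 mm, standing on the table right of the motor. Origin: centre of its underside.
- jar: Bystander: clear jar with black cap, diameter 60, height 75 mm, on the table left of the tailstock. Origin: centre of its underside.
- screwdriver: Bystander: screwdriver with black handle, about 200 mm long, lying on the table between robot and winder. Origin: under its middle.

How it is judged (in metres and radians):
On the way, in this order (a step that is already met when the one before it is completed fails the run):
1. the lever has come across into the right-hand lane at the cross slot (value of joint lever_across above 0.195 rad and value of joint lever_fore between -0.1 and 0.1 rad), for 0.03 s.
2. the lever is fully home in the third slot (value of joint lever_across above 0.195 rad and value of joint lever_fore above 0.21 rad), for 0.1 s.
At the end, for the whole second after the job is handed in: The lever is at rest in the third slot: lever_across above 0.195 rad and lever_fore above 0.21 rad (within about 7 mm of the stop at the knob); the bobbin, spool, jar and screwdriver are within 20 mm of where they were (all of step 2 and velocity of joint lever_fore between -0.05 and 0.05 rad/s and distance of each of bobbin, spool, jar, screwdriver from where it was at the start of the episode below 0.02 m); the robot touches nothing.
It fails at once if the lever goes into the fourth slot (rear right): lever_fore below -0.13 rad in the right lane (value of joint lever_across above 0.15 rad and value of joint lever_fore below -0.13 rad).
It fails at once if the knob is pinched or straddled: the point between the finger pads is within 12 mm of the knob's axis, level with the knob (horizontal distance between the grasp point and knob below 0.012 m and distance between the grasp point and knob below 0.033 m).
It fails at once if the bobbin, spool, jar or screwdriver is lifted or moved by more than 20 mm (distance of any of bobbin, spool, jar, screwdriver from where it was at the start of the episode above 0.02 m).
It also fails if it takes over 51 s, if anything falls off the work surface, if the arm or the gripper's body presses on something with over 40 N, if the wrist force passes 120 N, or if a joint passes its speed limit or range.

ROBOT

A 6-joint arm with a two-finger parallel gripper is mounted at the origin on the work surface. World frame = base frame: x ahead of the robot, y to its left, z up, the work surface at z = 0. Lengths are in mm, angles in rad, forces in N, time in s.
With the tool pointing down it reaches from about 300 to 775 mm from the base axis. Payload 14.6 kg.
Tool frame: the origin (TCP) lies on the centre line of the jaws, within the pads' length; the fingertips stand 19 mm ahead of it and the grasp point (between the pads) is the TCP (bot.tip_reach is the distance from the TCP to the fingertips, in mm); z points along the fingers, y is the line along which they close (so a half turn about z gives the same grasp; the last joint's range is limited). The gripper opens to 85 mm and grips with 20 to 120 N. Pads are 22 mm wide; open, the fingers measure 114 mm over their backs; the gripper's body (76 mm by 85 mm) begins 54 mm behind the grasp point. The pads swing forward as they close: fully open they stand 13 mm farther back than shut.
Start: joints at [-1.269, 0.3, 1.521, -0, 1.321, -0.067], TCP at [198.266, -513.011, 250.281] pointing down, gripper open.
Joint ranges: [-3.03, 3.03], [-0.79, 2.21], [0.23, 2.52], [-1.04, 4.18], [0, 3.07], [-2.55, 2.55]. Speed limits (rad/s): [2.22, 2.22, 2.57, 3.14, 3.14, 3.14].

INTERFACE

Orientations are given as a unit quaternion [w, x, y, z].
In Python, from rig import bot gives the robot as it stands. Calls block until the motion is done:
- bot.move_to(position, orientation): joint-space move of the TCP to a pose.
- bot.servo_line(position, attitude=None, speed=150, until_force=None): straight line of the TCP; attitude=None keeps the orientation; speed is the mean speed in mm/s. With until_force (N) it stops when the force on the tool has changed by that much, and returns True; else False.
- bot.move_joints(angles): joint-space move.
- bot.move_gripper(opening, grip_force=None): finger opening in mm; grip_force is the grip in N (None keeps the last); returns when the fingers have stopped.
- bot.dwell(seconds).
- bot.ik(position, orientation): joint angles nearest the present ones, or None.
- bot.read_state(): the state.
- bot.read_camera(name): name is "scene" or "top" or "wrist"; returns a dict with "image" (400x640x3 uint8, blue, green, red), "depth" (400x640 float32, mm along the optical axis (not along the pixel's ray), 0 where there is no reading), "fovy" (degrees; the focal length in pixels is half the picture's height over the tangent of half this angle, whatever the lens; pixels are square), "cx", "cy" (the principal point, pixels), "eye" and "attitude" of the camera in the world; the wrist camera has in their place "mount" (4x4, takes a point from camera to tool coordinates, whose origin is the TCP and whose axes are the flange's). Camera axes: x right, y down, z forward; pixel columns grow to the right and rows downward; lengths in mm; the calibration is good to about 2 mm. A picture is of the moment at which its call begins: read the wrist's pose just before it.
A pose or a line that the arm cannot do raises bot.MotionError and nothing moves.
- bot.finish_job(): hands the job in; it is judged then, once.
The state is a dict: "clock": time; "joint_positions": joint angles; "qvel": joint speeds; "effort": joint torques, N m; "ee_pos": TCP position; "tool_rot": TCP orientation; "ft_force": force on the tool from outside, world axes, zero at the start; "moment": the same for the moment, N m; "grip_width": finger opening in mm; "grip_force": force on a finger pad.
Only numpy, scipy, OpenCV 4.12 (cv2) and the standard library are available. Lean on these libraries where they do the work, as an engineer would, in place of code of your own. Each camera call takes 0.05 s, during which the arm holds its last target. There are 200 camera calls.

## Working session

There is one attempt and no reset: what is moved stays moved. The work goes in short steps, each a Python script; the robot and the scene stay as the last script left them, time stands still between calls to the robot, and variables do not carry over. Pictures are saved under pics/ and viewed, at most 10 in all, crops included, and the job is handed in when it is done.

```bash
ls; mkdir -p pics
cat > h.py <<'E'
import numpy as np, cv2
from rig import bot
from scipy.spatial.transform import Rotation as R
def q2m(q): return R.from_quat([q[1],q[2],q[3],q[0]]).as_matrix()
def cloud(c):
    d=c["depth"]; f=200/np.tan(np.radians(c["fovy"])/2)
    v,u=np.mgrid[:400,:640]
    P=np.stack([(u-c["cx"])/f*d,(v-c["cy"])/f*d,d],-1)
    A=np.asarray(c["attitude"],float)
    M=A if A.shape==(3,3) else q2m(A)
    return P@M.T+np.asarray(c["eye"])
E
python3 - <<'E'
from h import *
for n in("top","scene"):
    c=bot.read_camera(n); cv2.imwrite(f"pics/{n}.png",c["image"]); np.savez(f"{n}.npz",**c)
    print(n,{k:v for k,v in c.items() if k not in("image","depth")})
print(bot.read_state())
E
```

```text
pics
top {'fovy': 48.728120434649306, 'cx': 323.0427405302402, 'cy': 195.68562775006566, 'eye': array([ 345.71814257,   48.532422  , 1263.17461012]), 'attitude': array([-0.06297328,  0.70719372, -0.7017132 ,  0.05924517])}
scene {'fovy': 53.34678970710036, 'cx': 317.10884195111396, 'cy': 204.56593324743005, 'eye': array([1086.67658361, -163.25634062,  902.42566923]), 'attitude': array([-0.26842249,  0.78795153,  0.52328702, -0.18235252])}
{'clock': 0.1, 'joint_positions': array([-1.26858477e+00,  3.00397783e-01,  1.52153876e+00, -8.50155113e-07,
        1.32068855e+00, -6.65607522e-02]), 'qvel': array([ 0.00152103, -0.00117956, -0.00337832,  0.00059349, -0.00038494,
       -0.00099985]), 'effort': array([ 2.35046420e-03, -5.44376314e+01, -3.62369728e+01,  6.25055080e-06,
        3.03432862e-03,  3.95387872e-05]), 'ee_pos': array([ 198.21788541, -512.83067226,  249.77942013]), 'tool_rot': array([-5.12592538e-04,  9.83048830e-01,  1.83343208e-01, -6.10921465e-05]), 'ft_force': array([0.19968942, 0.1903791 , 0.52487627]), 'moment': array([0.00964015, 0.02375754, 0.01901299]), 'grip_force': 0.0, 'grip_width': 85.2418694932797}
```

View pics/top.png

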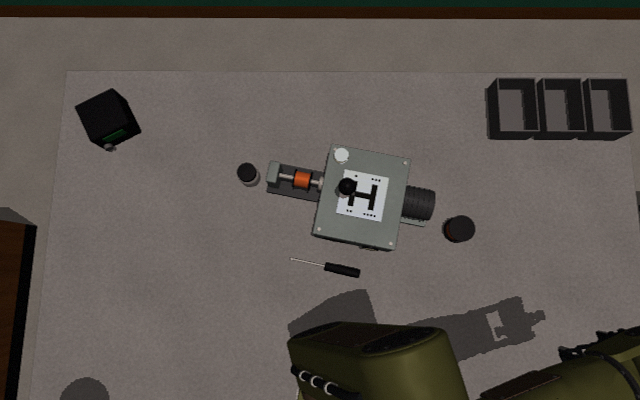

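View pics/scene.png

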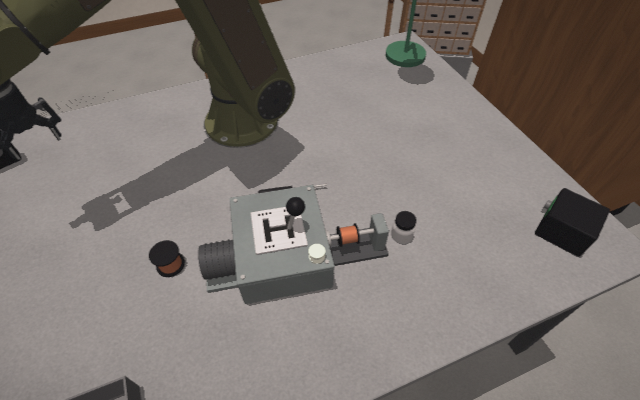

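The top view shows the gearbox around (362,197) with the knob at (347,186), left lane. The bobbin is at (341,156) and the spool at (459,229). I'll fit these from depth.

```bash
cat > loc.py <<'E'
from h import *
def knobfit(c):
    P=cloud(c); m=(P[...,2]>150)&(P[...,2]<205)&(np.abs(P[...,0]-450)<150)&(np.abs(P[...,1]+40)<150)&(c["depth"]>0)&(c["image"].max(-1)<90)
    Q=P[m]; 
    from scipy.optimize import least_squares
    s=least_squares(lambda p:np.linalg.norm(Q-p,axis=1)-22,Q.mean(0)-[0,0,15],loss="soft_l1",f_scale=2)
    return s.x,len(Q)
E
python3 - <<'E'
from loc import *
for n in("top","scene"):
    c=dict(np.load(n+".npz")); P=cloud(c)
    img=c["image"]
    z=P[...,2]
    m=(z>104)&(z<123)&(abs(P[...,0]-450)<250)&(abs(P[...,1]+30)<200)
    k,l,st,ce=cv2.connectedComponentsWithStats(m.astype(np.uint8)); i=1+st[1:,4].argmax()
    Q=P[l==i]; r=cv2.minAreaRect(Q[:,:2].astype(np.float32)); print(n,"box",r,np.median(Q[:,2]))
    w=(l==i)&(img.min(-1)>170); kk,ll,ss,_=cv2.connectedComponentsWithStats(w.astype(np.uint8))
    j=1+ss[1:,4].argmax(); r=cv2.minAreaRect(P[ll==j][:,:2].astype(np.float32)); print("plate",r, ss[j])
    print("knob",knobfit(c))
    if n=="top":
        for nm,(u,v) in dict(bobbin=(341,156),spool=(459,229),jar=(248,174),scr=(343,270)).items(): print(nm,P[v,u].round())
E
```

```text
top box ((549.5966796875, -48.93182373046875), (220.04563903808594, 250.69349670410156), 78.99565887451172) 110.21449826772061
plate ((549.405517578125, -48.21881103515625), (116.34716796875, 118.57814025878906), 78.96257019042969) [ 337  170   51   51 1216]
knob (array([558.56540056,  -4.45421565, 188.01227389]), 127)
bobbin [650.   9. 132.]
spool [ 467. -317.   56.]
jar [613. 263.  74.]
scr [354.  -1.  26.]
scene box ((550.7852783203125, -45.03630065917969), (220.08773803710938, 252.16603088378906), 78.81481170654297) 111.69632487833775
plate ((546.11474609375, -45.638465881347656), (120.99030303955078, 127.13543701171875), 78.87630462646484) [ 251  207   56   46 1308]
knob (array([559.17593285,  -0.67237205, 189.54501268]), 161)
```

```bash
cat >> loc.py <<'E'
O=np.array([550.,-47.,0]); YAW=np.radians(-11.05)
Rw=R.from_euler("z",YAW).as_matrix()
def W(x,y,z): return O+Rw@np.array([x,y,z])      # winder -> world
def w(p): return Rw.T@(np.asarray(p)-O)
a=YAW+np.pi/2; Q=np.array([0,np.cos(a/2),np.sin(a/2),0])
def rep(t=""):
    s=bot.read_state(); print(t,"tcp_w",w(s["ee_pos"]).round(1),"F_w",(Rw.T@s["ft_force"]).round(1),"t",round(s["clock"],2))
def look(name):
    c=bot.read_camera("top"); cv2.imwrite(f"pics/{name}.png",cv2.resize(c["image"][130:260,260:460],None,fx=4,fy=4)); 
    for n,cc in(("top",c),("scene",bot.read_camera("scene"))):
        k,N=knobfit(cc); print(n,"knob_w",w(k).round(1),N)
E
python3 - <<'E'
from loc import *
bot.move_gripper(0)
bot.move_to(W(0,110,320),Q)
bot.servo_line(W(0,110,190),speed=120); rep("down")
print(bot.servo_line(W(0.4,60,190),speed=60,until_force=15)); rep("push1")
if not False:
    print(bot.servo_line(W(0.4,-12,190),speed=50,until_force=15)); rep("push2")
E
```

```text
down tcp_w [  0.3 110.1 190.8] F_w [ 0.6 -0.2 -0.7] t 4.54
False
push1 tcp_w [  0.4  60.1 190. ] F_w [0.2 1.5 1.1] t 5.53
False
push2 tcp_w [  0.4 -11.8 190. ] F_w [ 0.1  0.3 -0.4] t 7.12
```

Run:
```python
from loc import *
bot.servo_line(W(0,30,190),speed=100)
bot.servo_line(W(0,30,290),speed=200)
bot.move_to(W(-150,-46,290),Q); rep()
look("after_across")
```

```text
tcp_w [-149.8  -46.   289.6] F_w [0.4 0.  0.8] t 9.04
top knob_w [  0.2 -45.5 188.5] 119
scene knob_w [-1.000e-01 -4.140e+01  1.903e+02] 149
```

View pics/after_across.png

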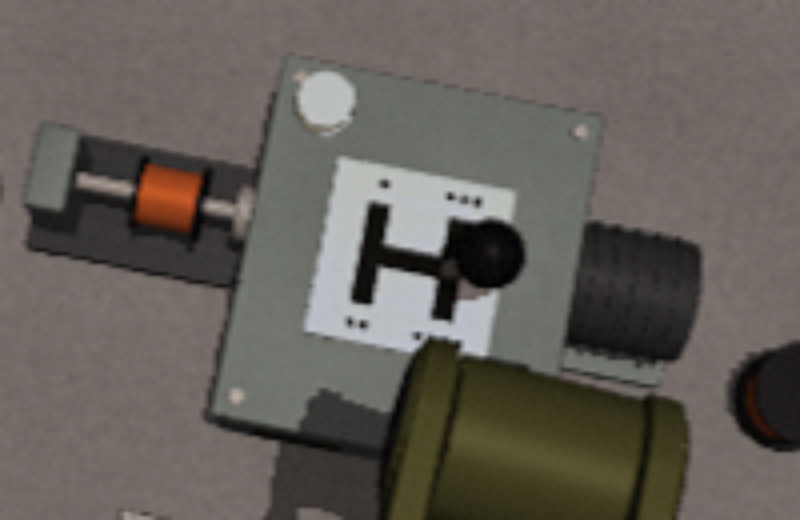

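The knob is at (490,255), in the right lane and level with the cross slot. Next I push it forward.

Run:
```python
from loc import *
bot.servo_line(W(-90,-46,290),speed=150)
bot.servo_line(W(-90,-46,188),speed=150); rep("down")
print(bot.servo_line(W(-20,-46,188),speed=60,until_force=15)); rep("p1")
print(bot.servo_line(W(24,-46,186),speed=40,until_force=15)); rep("p2")
bot.servo_line(W(-60,-46,188),speed=100)
bot.servo_line(W(-80,-46,290),speed=200)
bot.move_to(W(-170,-46,300),Q); bot.dwell(.3); rep("clear")
look("after_fwd")
```

```text
down tcp_w [-89.7 -46.  188.9] F_w [0.1 0.2 0.9] t 10.53
False
p1 tcp_w [-20.2 -46.  188. ] F_w [-0.4 -0.4  0.1] t 11.84
True
p2 tcp_w [ 11.5 -46.  185.7] F_w [-9.3 -0.4  7.3] t 12.63
clear tcp_w [-169.6  -46.   299.5] F_w [0.  0.2 0.7] t 14.92
top knob_w [ 46.3 -44.3 183.4] 202
scene knob_w [ 45.8 -40.7 184.9] 137
```

View pics/after_fwd.png

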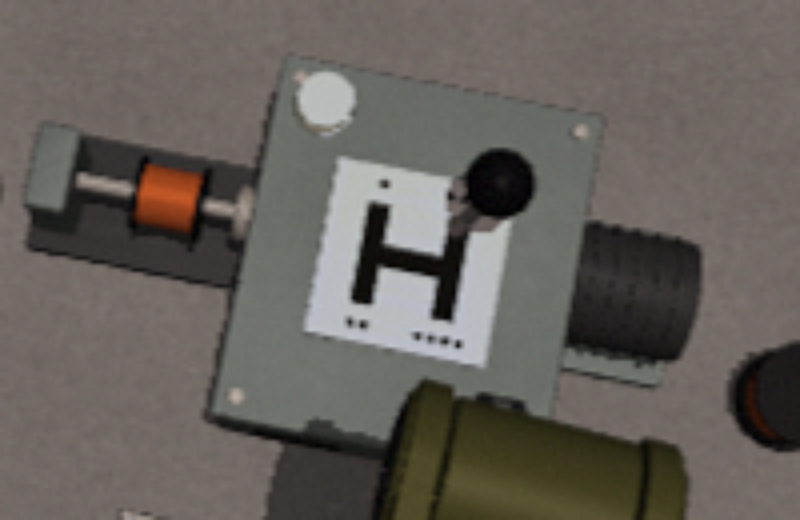

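The knob is at (500,183), home in slot 3 (x ≈ 46 mm against a 47 mm stop). The bobbin hasn't moved and the arm is clear.

```bash
python3 -c "
from rig import bot
print(bot.finish_job())"
```

```text
the job is handed in; nothing more can be done
None
```

I pushed the lever across and forward into the third-gear slot, about 1 mm short of its end stop at the knob by camera, with the arm clear of it, and handed the job in at about 15 s; no verdict came back.

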